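# Dock a camera battery in the bench charger

## Robot

A 7-joint arm with a two-finger parallel gripper is mounted at the origin on the work surface. World frame = base frame: x ahead of the robot, y to its left, z up, the work surface at z = 0. Lengths are in m, angles in rad, forces in N, time in s.
With the tool pointing down it reaches from about 0.35 to 0.9 m from the base axis. Payload 19.9 kg.
Tool frame: the origin (TCP) lies between the finger pads; the fingertips stand 19 mm ahead of it and the grasp point (between the pads) is the TCP; z points along the fingers, y is the direction in which the jaws open and shut (so a half turn about z gives the same grasp; the last joint's range is limited). The gripper opens to 94 mm and grips with 3 to 60 N. Pads are 16 mm wide; open, the fingers measure 119 mm over their backs; the gripper's body (75 mm by 177 mm) begins 78 mm behind the grasp point.
Start: joints at [-1.357, 0.417, -0.01, 1.614, 0.005, 1.111, -0.053], TCP at [0.158, 0.605, 0.224] pointing down, gripper open.
Joint ranges: [-2.81, 2.81], [-0.39, 2.02], [-1.27, 1.25], [0.06, 2.57], [-1.19, 4.33], [0.19, 2], [-2.82, 2.82]. Speed limits (rad/s): [1.89, 1.89, 2.39, 2.39, 3.01, 3.01, 3.01].

## Interface

Orientations are given as a 3x3 rotation matrix whose columns are the frame's x, y, z axes.
In Python, from rig import robot gives the robot as it stands. Calls block until the motion is done:
- robot.move_ptp(position, orientation): joint-space move of the TCP to a pose.
- robot.move_linear(position, velocity=0.15, frame=None, threshold=None): straight line of the TCP; frame=None keeps the orientation; velocity is the mean speed in m/s. With threshold (N) it stops when the force on the tool has changed by that much, and returns True; else False.
- robot.goto_joints(angles): joint-space move.
- robot.gripper_to(opening): finger opening in m; the grip force is fixed at half the most; returns when the fingers have stopped.
- robot.pause(seconds).
- robot.ik(position, orientation): joint angles nearest the present ones, or None.
- robot.get_state(): the state.
- robot.grab_frame(name): name is "scene" or "top" or "wrist"; returns the picture (480x640x3 uint8, red, green, blue); there is no depth.
- robot.camera_info(name): a dict with "fx", "fy", "cx", "cy" (pixels), "rvec" (rotation vector, rad) and "tvec" (3), from world to camera coordinates, as OpenCV has them. Camera axes: x right, y down, z forward; pixel columns grow to the right and rows downward; lengths in m; the calibration is good to about 2 mm. A picture is of the moment at which its call begins: read the wrist's pose just before it. camera_info takes no time and is no camera call; for the wrist camera it gives the pose at the moment of the call.
A pose or a line that the arm cannot do raises robot.PlanningError and nothing moves.
- robot.sign_off(): hands the job in, once; it reports no verdict.
The state is a dict: "time": time; "qpos": joint angles; "joint_vel": joint speeds; "effort": joint torques, N m; "ee_pos": TCP position; "tool_rot": TCP orientation; "force": force on the tool from outside, world axes, zero at the start; "moment": the same for the moment, N m; "opening": finger opening in m.
Only numpy, scipy, OpenCV 4.12 (cv2) and the standard library are available. Lean on these libraries where they do the work, as an engineer would, in place of code of your own. Each camera call takes 0.05 s, during which the arm holds its last target.

## Task

Get the big battery pack ready on the bench charger: first turn the charger's current knob fully anticlockwise to its end stop, then push the pack, flat on the bench all the way, into the charger's channel and under its overhanging lips until it is fully home against the back of the channel. Leave the knob at its stop and the other things on the bench where they are.

Things in the scene. Friction and masses are not known exactly. Their poses are not given: they have to be found in the camera images.
- charger: fixed bench charger: aluminium channel, closed at its far end by a grey housing. Origin: on the bench at the middle of the open mouth, +x into the channel. Channel 102 mm wide, 95 mm deep, no floor; walls 12 mm thick, 62 mm high, each with a lip overhanging 25 mm inwards, underside 54 mm up. Guides 40 mm high flare out to 134 mm apart at x = -32 mm. Housing x = 95 to 195 mm, 126 wide, 75 high
- charger_home (a point): point on the bench in the channel's middle, at x = 25 mm of the charger, with the charger's axes: the pack's origin lies here when the pack is fully home (its rear 45 mm then stand out of the channel's mouth)
- pack: black camera battery pack, a brick 140 mm long (x), 96 mm wide (y), 46 mm high, about 0.7 kg, too wide to grasp. Origin: centre of its underside. It lies on the bench in front of the channel's mouth, its +x end roughly towards the channel but off its middle line and askew
- knob (a joint): the charger's current knob on top of the housing: its angle in rad, 0 = fully anticlockwise end stop (seen from above), grows clockwise up to 4.7; at the stop its bar lies along the channel with the white mark towards the mouth. It starts 0.7 to 1.4 rad from the stop and stays where it is left
- knob_grip (a point): point on the knob's vertical axis at the height to grip, 145 mm into the charger from the mouth; the x axis of this point lies along the knob's bar grip and turns with it (bar 46 mm long, 14 mm thick, top 7 mm above this point, on a disc whose top is 23 mm below it)
- lens_ring: bystander: black ring lying flat, 84 mm across, 32 mm high; origin at the centre of its underside
- phone: bystander: dark phone 160 x 76 x 9 mm lying flat, long side along its x; origin at the centre of its underside
- bowl: bystander: steel bowl 110 mm across, 32 mm high; origin at the centre of its underside
- spray_can: bystander: upright spray can 66 mm across, 190 mm high; origin at the centre of its underside
There are look-alikes about, which are no part of the job. Leave any purple look-alike of the pack alone.

How it is judged:
By the outcome, as a careful person would: the job done as asked, in the order asked, and still so for the second after the job is handed in, with the robot touching nothing.
It also fails if it takes over 72 s, if anything falls off the work surface, if the arm or the gripper's body presses on something with over 40 N, if the wrist force passes 120 N, or if a joint passes its speed limit or range.

## Working session

There is one attempt and no reset: what is moved stays moved. The work goes in short steps, each a Python script; the robot and the scene stay as the last script left them, time stands still between calls to the robot, and variables do not carry over. Pictures are saved under pics/ and viewed, and the job is handed in when it is done.

```bash
ls; mkdir -p pics
python3 - <<'E'
from rig import robot
import cv2
for n in ["scene","top","wrist"]:
    im=robot.grab_frame(n); cv2.imwrite(f"pics/{n}0.png",im[:,:,::-1]); print(n,robot.camera_info(n))
print(robot.get_state())
E
```

```text
pics
scene {'fx': 567.6013852829387, 'fy': 567.6013852829387, 'cx': 318.0485802216443, 'cy': 236.79003785795874, 'rvec': array([ 1.83923767,  1.80670439, -0.6705836 ]), 'tvec': array([-0.00841071, -0.43392913,  2.18969274])}
top {'fx': 591.6754472786581, 'fy': 591.6754472786581, 'cx': 318.713966414048, 'cy': 239.4665698816387, 'rvec': array([ 2.14499408, -2.15483723,  0.15743387]), 'tvec': array([0.00557688, 0.66077207, 1.69431318])}
wrist {'fx': 377.3625717746722, 'fy': 377.3625717746722, 'cx': 318.10889536143236, 'cy': 235.26043216852312, 'rvec': array([-2.30580952, -1.77989775, -0.24432533]), 'tvec': array([-0.6237383 , -0.02663737,  0.39342805])}
{'time': 0.15, 'qpos': array([-1.35645758,  0.41782938, -0.01030502,  1.61400149,  0.00472365,
        1.11066446, -0.05302841]), 'joint_vel': array([ 0.00078326, -0.00207096,  0.00225349, -0.00134387,  0.00106406,
       -0.00181468, -0.00090794]), 'effort': array([ 3.26853842e-04, -8.51532555e+01,  6.39392026e-01, -4.26140535e+01,
       -4.88027686e-02,  1.71309442e-02, -2.19366200e-06]), 'ee_pos': array([0.15810955, 0.60441635, 0.2239881 ]), 'tool_rot': array([[-9.67449232e-01,  2.53065145e-01, -1.28963343e-04],
       [ 2.53065160e-01,  9.67448845e-01, -8.70516259e-04],
       [-9.55318860e-05, -8.74816415e-04, -9.99999613e-01]]), 'force': array([ 0.67721909,  0.24828519, -0.61838777]), 'moment': array([0.03473837, 0.0005786 , 0.03868061]), 'opening': 0.09388674112211992}
```

View pics/scene0.png

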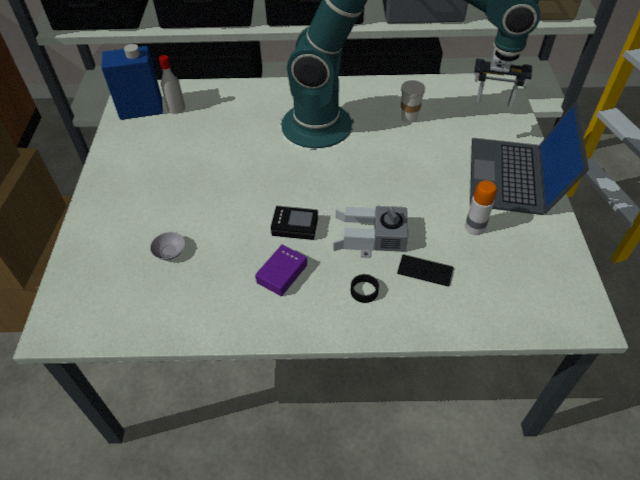

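View pics/top0.png

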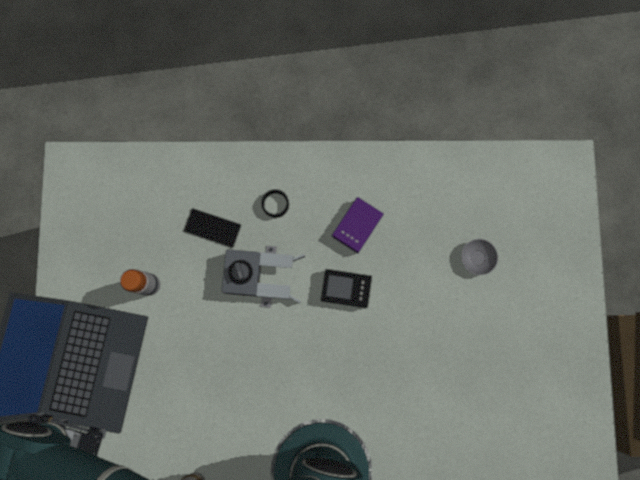

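View pics/wrist0.png

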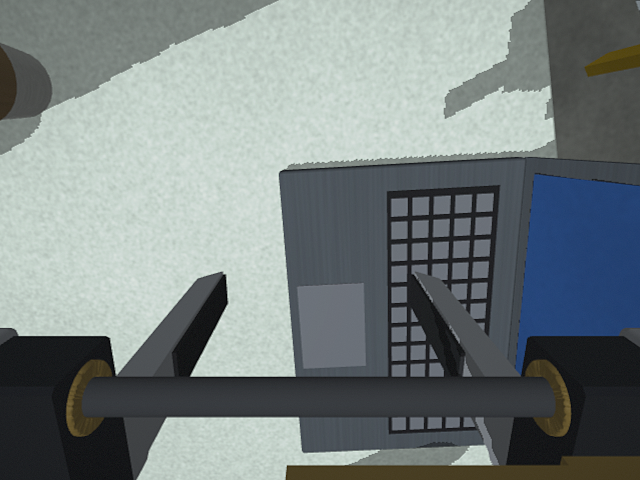

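The top view shows the charger housing at about (240,272), with the mouth facing right. The black pack is at (346,288), the purple decoy at (358,224), the ring at (275,203), the phone at (212,228), the can at (138,282) and the bowl at (478,257).

```bash
cat > h.py <<'E'
import numpy as np, cv2
from scipy.spatial.transform import Rotation as R
def cam(c):
    return np.array([[c['fx'],0,c['cx']],[0,c['fy'],c['cy']],[0,0,1.]]), R.from_rotvec(np.ravel(c['rvec'])).as_matrix(), np.ravel(c['tvec'])
def ray(c,p):
    K,r,t=cam(c); d=r.T@np.linalg.inv(K)@np.array([p[0],p[1],1.]); return -r.T@t,d
def plane(c,p,z):
    o,d=ray(c,p); return o+d*(z-o[2])/d[2]
def tri(c1,p1,c2,p2):
    o1,d1=ray(c1,p1);o2,d2=ray(c2,p2)
    s=np.linalg.lstsq(np.c_[d1,-d2],o2-o1,rcond=None)[0]
    a=o1+d1*s[0];b=o2+d2*s[1]; return (a+b)/2,np.linalg.norm(a-b)
def proj(c,P):
    K,r,t=cam(c); q=K@(r@np.asarray(P,float)+t); return q[:2]/q[2]
def down(yaw): # tool x axis at yaw, z down
    c,s=np.cos(yaw),np.sin(yaw)
    return np.array([[c,s,0],[s,-c,0],[0,0,-1.]])
E
python3 - <<'E'
from rig import robot
from h import *
c=robot.camera_info("top")
for n,p,z in [("pack",(346,288),.046),("knob",(240,272),.1),("mouthL",(292,292),.062),("mouthR",(292,260),.062),("ring",(275,203),.03),("can",(138,282),.19),("purple",(358,224),.046),("phone",(212,228),.009),("bowl",(478,257),.02)]: print(n,plane(c,p,z).round(3))
s=robot.get_state();w=robot.camera_info("wrist");K,r,t=cam(w)
print("cam in tool",s['tool_rot'].T@(-r.T@t-s['ee_pos']),(s['tool_rot'].T@r.T).round(3))
E
python3 - <<'E'
import cv2
im=cv2.imread('pics/top0.png')[180:330,180:400]; cv2.imwrite('pics/topcrop.png',cv2.resize(im,None,fx=3.6,fy=3.6,interpolation=2))
E
```

```text
pack [ 0.518 -0.076  0.046]
knob [0.561 0.226 0.1  ]
mouthL [0.506 0.08  0.062]
mouthR [0.599 0.08  0.062]
ring [0.774 0.133 0.03 ]
can [0.528 0.486 0.19 ]
purple [ 0.707 -0.114  0.046]
phone [0.702 0.324 0.009]
bowl [ 0.61  -0.472  0.02 ]
cam in tool [ 0.08093596 -0.00047169 -0.16084162] [[-0.    -0.962 -0.271]
 [ 1.    -0.    -0.001]
 [ 0.001 -0.271  0.962]]
```

View pics/topcrop.png

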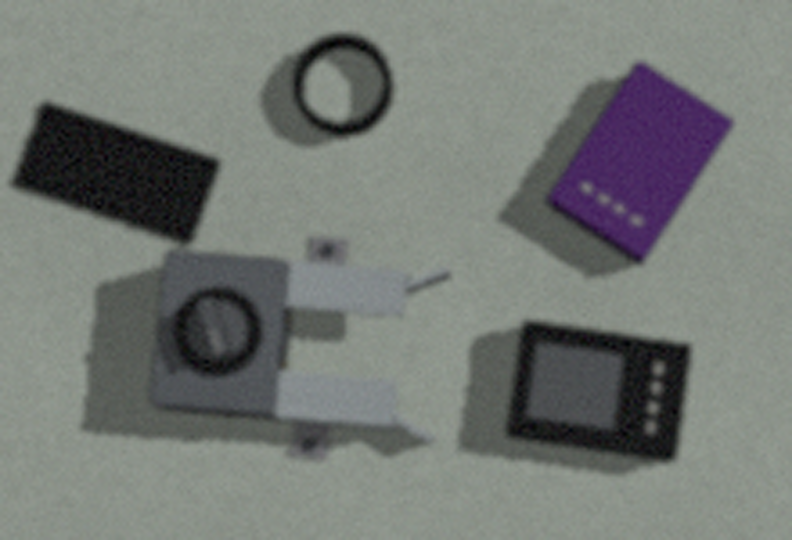

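Run:
```python
from rig import robot
from h import *
for P in [(0.561,.226,.12),(0.5,-0.15,.06),(0.45,.0,.3),(0.47,.2,.3),(.40,.1,.3)]:
  for y in range(-180,180,30):
    q=robot.ik(P,down(np.radians(y)))
    if q is not None: print(P,y,np.round(q,2))
```

```text
(0.561, 0.226, 0.12) -180 [-0.6   0.5   0.21  1.76 -0.13  0.89  1.25]
(0.561, 0.226, 0.12) -150 [-0.5   0.5   0.09  1.76 -0.06  0.89  1.71]
(0.561, 0.226, 0.12) -120 [-0.44  0.5   0.    1.76 -0.    0.89  2.18]
(0.561, 0.226, 0.12) -90 [-0.35  0.5  -0.1   1.75  0.06  0.89  2.66]
(0.561, 0.226, 0.12) -60 [-1.17  0.78  1.08  1.78 -0.78  1.08 -2.42]
(0.561, 0.226, 0.12) -30 [-1.17  0.78  1.08  1.78 -0.78  1.08 -1.9 ]
(0.561, 0.226, 0.12) 0 [-0.91  0.58  0.64  1.77 -0.42  0.93 -1.66]
(0.561, 0.226, 0.12) 30 [-0.86  0.56  0.57  1.77 -0.37  0.92 -1.18]
(0.561, 0.226, 0.12) 60 [-0.88  0.57  0.6   1.77 -0.39  0.92 -0.64]
(0.561, 0.226, 0.12) 90 [-0.83  0.55  0.53  1.77 -0.34  0.91 -0.15]
(0.561, 0.226, 0.12) 120 [-0.75  0.53  0.42  1.77 -0.27  0.9   0.31]
(0.561, 0.226, 0.12) 150 [-0.67  0.51  0.32  1.76 -0.2   0.89  0.78]
(0.5, -0.15, 0.06) -180 [-0.23  0.53  0.57  2.01 -0.43  0.72  2.18]
(0.5, -0.15, 0.06) -150 [-0.25  0.54  0.61  2.01 -0.45  0.73  2.73]
(0.5, -0.15, 0.06) -120 [ 0.94  0.65 -0.91  1.97  0.68  0.86  2.28]
(0.5, -0.15, 0.06) -90 [-0.57  0.77  1.08  2.02 -0.88  0.92 -2.14]
(0.
[... 2020 characters left out ...]
0.4, 0.1, 0.3) -180 [-0.79 -0.07  0.45  2.02  0.03  1.19  1.22]
(0.4, 0.1, 0.3) -150 [-0.75 -0.07  0.41  2.01  0.03  1.19  1.75]
(0.4, 0.1, 0.3) -120 [-0.71 -0.07  0.37  2.01  0.03  1.19  2.27]
(0.4, 0.1, 0.3) -90 [-0.68 -0.06  0.35  2.01  0.02  1.19  2.8 ]
(0.4, 0.1, 0.3) -30 [ 0.86 -0.05 -1.13  1.98 -0.05  1.19 -2.34]
(0.4, 0.1, 0.3) 0 [-0.98 -0.09  0.62  2.02  0.05  1.19 -1.94]
(0.4, 0.1, 0.3) 30 [-1.02 -0.09  0.66  2.02  0.06  1.19 -1.43]
(0.4, 0.1, 0.3) 60 [-0.95 -0.08  0.6   2.02  0.05  1.19 -0.89]
(0.4, 0.1, 0.3) 90 [-0.92 -0.08  0.57  2.02  0.05  1.19 -0.37]
(0.4, 0.1, 0.3) 120 [-0.87 -0.08  0.53  2.02  0.04  1.19  0.16]
(0.4, 0.1, 0.3) 150 [-0.83 -0.07  0.49  2.02  0.04  1.19  0.69]
```

Run:
```python
from rig import robot
from h import *
import pickle
D={}
for k,P in [("A",(.55,.12,.34)),("B",(.55,-.13,.34))]:
    robot.move_ptp(P,down(np.pi/2)); robot.pause(0.2)
    D[k]=robot.camera_info("wrist"); im=robot.grab_frame("wrist"); cv2.imwrite(f"pics/w{k}.png",im[:,:,::-1])
    print(robot.get_state()['time'])
D['top']=robot.camera_info('top');D['scene']=robot.camera_info('scene')
pickle.dump(D,open('cams.pkl','wb'))
```

```text
2.6667
3.9
```

View pics/wA.png

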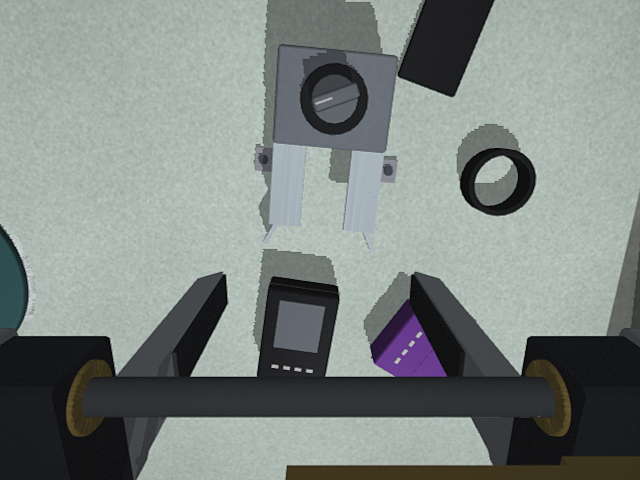

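View pics/wB.png

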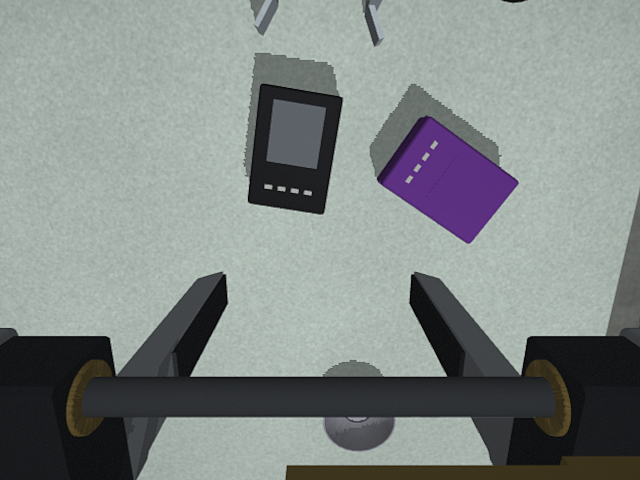

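View A shows the knob at (334,99) with its mark pointing left, roughly 70° clockwise of the mouth direction. The lips run from (287,146) to (285,224) and from (368,152) to (360,233). View B shows the whole pack top, about (262,86) to (325,213). I'll zoom in for corners.

Run:
```python
import cv2
im=cv2.imread('pics/wA.png')[30:260,240:420]; cv2.imwrite('pics/zA.png',cv2.resize(im,None,fx=2.6*1,fy=2.6,interpolation=cv2.INTER_CUBIC))
im=cv2.imread('pics/wA.png')[50:150,265:405]; cv2.imwrite('pics/zK.png',cv2.resize(im,None,fx=5,fy=5,interpolation=cv2.INTER_CUBIC))
im=cv2.imread('pics/wB.png')[70:225,235:355]; cv2.imwrite('pics/zP.png',cv2.resize(im,None,fx=3.8,fy=3.8,interpolation=cv2.INTER_CUBIC))
```

```text
(no output)
```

View pics/zA.png

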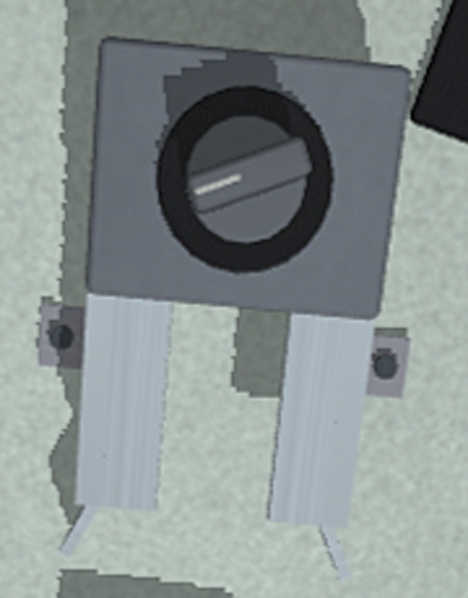

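View pics/zK.png

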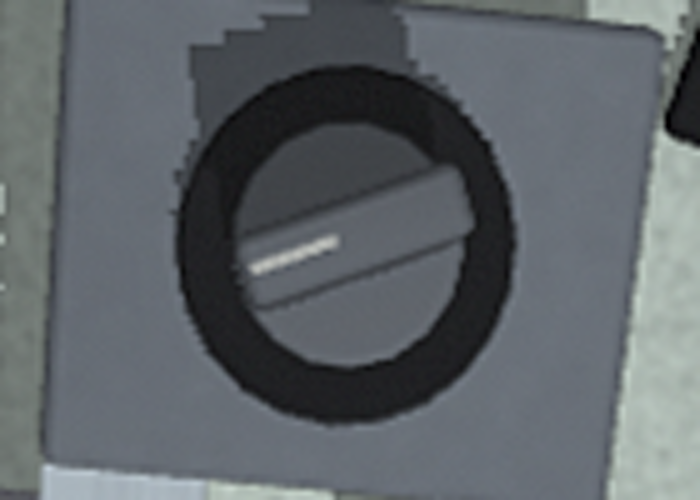

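View pics/zP.png

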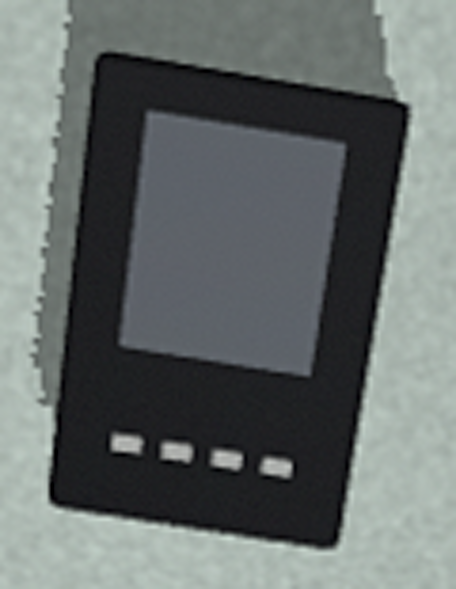

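```bash
cat > m1.py <<'E'
from h import *
import pickle
D=pickle.load(open('cams.pkl','rb'))
def zz(p,s,off): return (np.array(p)+.5)/s-.5+np.array(off)
zA=lambda p:zz(p,2.6,(240,30)); zK=lambda p:zz(p,5,(265,50)); zP=lambda p:zz(p,3.8,(235,70))
A=D['A'];B=D['B'];T=D['top']
hc=[plane(A,zA(p),.075) for p in [(103,40),(410,68),(382,318),(90,293)]]
print("housing",np.round(hc,4),[round(np.linalg.norm(hc[i]-hc[(i+1)%4]),4) for i in range(4)])
lp=[plane(A,zA(p),.062) for p in [(78,503),(155,510),(270,520),(345,526)]]
print("lips",np.round(lp,4),[round(np.linalg.norm(lp[i]-lp[i+1]),4) for i in range(3)])
ax=(hc[0]+hc[1]-hc[2]-hc[3]);print("yaw housing axis",np.degrees(np.arctan2(ax[1],ax[0])), 'front edge', np.degrees(np.arctan2(*(hc[3]-hc[2])[1::-1])), 'back',np.degrees(np.arctan2(*(hc[0]-hc[1])[1::-1])))
d=lp[0]-lp[3];print("mouth edge normal yaw",np.degrees(np.arctan2(-d[0]*-1*-1,d[1]))," d",d)
# side edges
for a,b in [((165,298),(155,510)),((290,314),(270,520))]:
    e=plane(A,zA(a),.062)-plane(A,zA(b),.062);print("lip edge yaw",np.degrees(np.arctan2(e[1],e[0])),np.linalg.norm(e))
print("mouth mid",(lp[0]+lp[3])/2,(lp[1]+lp[2])/2)
print("housing mid",np.mean(hc,0))
# pack
im=cv2.imread('pics/wB.png');g=im.max(2)
m=(g<60).astype(np.uint8); m[:, :240]=0;m[:,355:]=0;m[:75]=0;m[230:]=0
cs=cv2.findContours(m,0,1)[0];c=max(cs,key=cv2.contourArea)
hull=cv2.convexHull(c); print('area',cv2.contourArea(hull))
pc=[plane(B,zP(p),.046) for p in [(97,52),(410,103),(337,548),(50,503)]]
print("pack",np.round(pc,4),[round(np.linalg.norm(pc[i]-pc[(i+1)%4]),4) for i in range(4)])
world=np.array([plane(B,p[0],.046)[:2]*1000 for p in hull],np.float32)
r=cv2.minAreaRect(world);print(r)
e=pc[0]+pc[1]-pc[2]-pc[3];print("pack yaw",np.degrees(np.arctan2(e[1],e[0])),np.mean(pc,0))
for a,b in [((272,280),(97,52)),((338,291.5),(410,103))]: print("tri",tri(A,a,B,zP(b)))
kb=[plane(A,zK(p),z) for z in (.12,) for p in [(345,238),(345,240),(252,269),(338,240)]];print("knob",np.round(kb,4))
kd=kb[2]-kb[3];print("mark yaw",np.degrees(np.arctan2(kd[1],kd[0])))
E
python3 m1.py
```

```text
housing [[0.5081 0.282  0.075 ]
 [0.6298 0.272  0.075 ]
 [0.6236 0.1747 0.075 ]
 [0.4999 0.185  0.075 ]] [np.float64(0.1222), np.float64(0.0974), np.float64(0.124), np.float64(0.0974)]
lips [[0.49   0.0906 0.062 ]
 [0.5254 0.0873 0.062 ]
 [0.5786 0.0825 0.062 ]
 [0.6134 0.0797 0.062 ]] [np.float64(0.0356), np.float64(0.0534), np.float64(0.0349)]
yaw housing axis 85.7466359292379 front edge 175.25537234862716 back 175.2736525899741
mouth edge normal yaw 84.93389332415624  d [-1.23376668e-01  1.09375133e-02 -5.55111512e-17]
lip edge yaw 86.63276006915794 0.09532591133402857
lip edge yaw 85.70539306516444 0.09340125560460426
mouth mid [0.55171627 0.08514248 0.062     ] [0.55201158 0.08491875 0.062     ]
housing mid [0.56535606 0.22842818 0.075     ]
area 9551.0
pack [[ 0.4831 -0.0006  0.046 ]
 [ 0.576  -0.0146  0.046 ]
 [ 0.5549 -0.1506  0.046 ]
 [ 0.4626 -0.1359  0.046 ]] [np.float64(0.0939), np.float64(0.1375), np.float64(0.0935), np.float64(0.1369)]
((518.7027587890625, -75.1578598022461), (137.783447265625, 94.11722564697266), 81.12045288085938)
pack yaw 81.27846909074033 [ 0.51912614 -0.07542151  0.046     ]
tri (array([0.48277293, 0.00174222, 0.02467024]), np.float64(0.005423369934725202))
tri (array([ 0.57604848, -0.01328333,  0.02840765]), np.float64(0.001994271186527649))
knob [[0.5626 0.2283 0.12  ]
 [0.5626 0.2279 0.12  ]
 [0.5449 0.2227 0.12  ]
 [0.5613 0.2279 0.12  ]]
mark yaw -162.29809865799584
```

Run:
```python
from rig import robot
from h import *
import pickle
D=pickle.load(open('cams.pkl','rb'))
robot.move_ptp((.5636,.2290,.26),down(np.radians(17.7))); robot.pause(0.2)
D['C']=robot.camera_info("wrist"); im=robot.grab_frame("wrist"); cv2.imwrite("pics/wC.png",im[:,:,::-1])
s=robot.get_state();print(s['time'],s['qpos'],s['ee_pos'],s['force'])
pickle.dump(D,open('cams.pkl','wb'))
```

```text
5.7667 [-1.02870525  0.45469868  0.80949135  1.63743592 -0.34824151  1.20007187
 -1.40445188] [0.56376507 0.22852733 0.26015088] [ 0.39837845  0.22598232 -0.13966154]
```

View pics/wC.png

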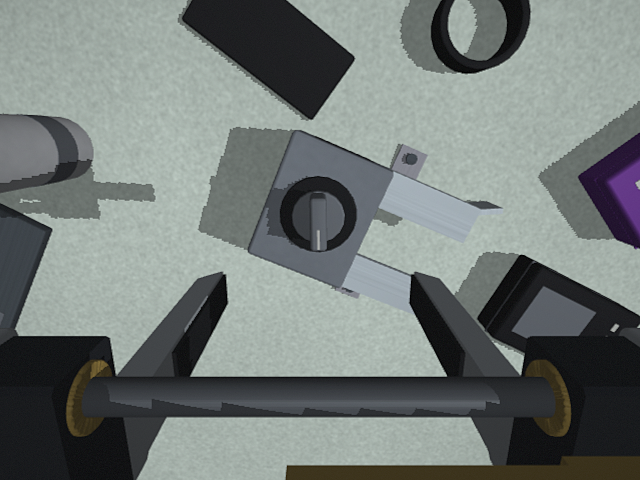

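The bar sits at about (318,222), vertical in the image, so the yaw matches. Next I'll zoom and triangulate its height.

Run:
```python
import cv2
im=cv2.imread('pics/wC.png')[170:260,260:380]; cv2.imwrite('pics/zC.png',cv2.resize(im,None,fx=6,fy=6,interpolation=cv2.INTER_CUBIC))
```

```text
(no output)
```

View pics/zC.png

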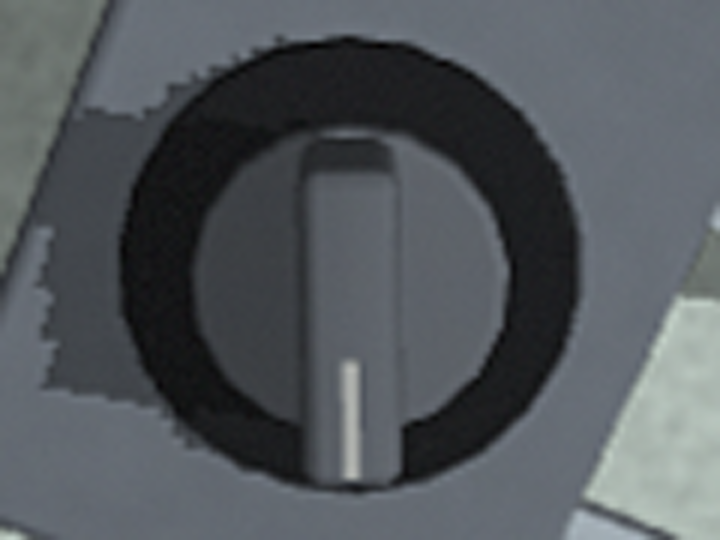

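Run:
```python
from m1 import *
C=D['C'];zC=lambda p:zz(p,6,(260,170))
for a,c in [((338,240),(350,362)),((252,269),(350,478)),((462,198),(350,172)),((345,245),(350,265))]:
    print(tri(A,zK(a),C,zC(c)))
pz=.123
f,n=plane(C,zC((350,172)),pz),plane(C,zC((350,485)),pz);print("bar ends",f,n,(f+n)/2,np.linalg.norm(f-n),np.degrees(np.arctan2(*(f-n)[1::-1])))
print("disc centres: C black",plane(C,zC((350,265)),.085),"A black",plane(A,zK((346,245)),.085), "grey C",plane(C,zC((352,283)),.09),"A",plane(A,zK((349,246)),.09))
print("C black vs A tri", tri(C,zC((350,265)),A,zK((346,245))))
```

```text
housing [[0.5081 0.282  0.075 ]
 [0.6298 0.272  0.075 ]
 [0.6236 0.1747 0.075 ]
 [0.4999 0.185  0.075 ]] [np.float64(0.1222), np.float64(0.0974), np.float64(0.124), np.float64(0.0974)]
lips [[0.49   0.0906 0.062 ]
 [0.5254 0.0873 0.062 ]
 [0.5786 0.0825 0.062 ]
 [0.6134 0.0797 0.062 ]] [np.float64(0.0356), np.float64(0.0534), np.float64(0.0349)]
yaw housing axis 85.7466359292379 front edge 175.25537234862716 back 175.2736525899741
mouth edge normal yaw 84.93389332415624  d [-1.23376668e-01  1.09375133e-02 -5.55111512e-17]
lip edge yaw 86.63276006915794 0.09532591133402857
lip edge yaw 85.70539306516444 0.09340125560460426
mouth mid [0.55171627 0.08514248 0.062     ] [0.55201158 0.08491875 0.062     ]
housing mid [0.56535606 0.22842818 0.075     ]
area 9551.0
pack [[ 0.4831 -0.0006  0.046 ]
 [ 0.576  -0.0146  0.046 ]
 [ 0.5549 -0.1506  0.046 ]
 [ 0.4626 -0.1359  0.046 ]] [np.float64(0.0939), np.float64(0.1375), np.float64(0.0935), np.float64(0.1369)]
((518.7027587890625, -75.1578598022461), (137.783447265625, 94.11722564697266), 81.12045288085938)
pack yaw 81.27846909074033 [ 0.519126
[... 380 characters left out ...]
loat64(0.0003892676535821776))
(array([0.54487132, 0.22282848, 0.12005323]), np.float64(0.00033177799464445404))
(array([0.58512242, 0.23581141, 0.11538263]), np.float64(4.3622237247958546e-05))
(array([0.56453875, 0.22970231, 0.07724322]), np.float64(0.0009214950330847698))
bar ends [0.5864228 0.2362059 0.123    ] [0.54472389 0.22295397 0.123     ] [0.56557334 0.22957994 0.123     ] 0.0437540013615115 17.630285507560078
disc centres: C black [0.56639517 0.22982297 0.085     ] A black [0.56421953 0.22954386 0.085     ] grey C [0.56490745 0.22903818 0.09      ] A [0.56463999 0.22898873 0.09      ]
C black vs A tri (array([0.56469952, 0.22970083, 0.07788574]), np.float64(0.000818334497536015))
```

Run:
```python
from rig import robot
from h import *
K=np.array([.5647,.2292])
robot.gripper_to(.05)
robot.move_linear((*K,.16),velocity=.15,frame=down(np.radians(17.6)))
print(robot.move_linear((*K,.1145),velocity=.05,threshold=8))
s=robot.get_state();print(s['time'],s['ee_pos'],s['force'],s['moment'])
robot.gripper_to(.0)
s=robot.get_state();print(s['time'],s['opening'],s['force'],s['moment'],s['qpos'])
q0=s['qpos']
for y in (30,45,60,75,82):
    try: robot.move_linear((*K,.1145),velocity=.15,frame=down(np.radians(y)))
    except Exception as e: print(repr(e)); break
    s=robot.get_state();print(y,s['time'],s['ee_pos'].round(4),s['force'].round(1),s['moment'].round(2),s['qpos'].round(2))
    if abs(s['moment'][2])>3: break
```

```text
False
8.4667 [0.56488279 0.22920825 0.1147814 ] [ 0.70541819 -0.47850706 -0.11662575] [-0.02447715  0.14766649 -0.03578075]
9.1167 0.013542766638050369 [-0.2035554  -1.25481208  0.885769  ] [-0.37222622  0.13343356 -0.0900816 ] [-0.95204576  0.61501928  0.70976631  1.76471739 -0.482724    0.94356054
 -1.30563385]
30 9.4833 [0.5649 0.2287 0.1146] [ 1.8 -3.9  0.2] [-0.88 -0.24  0.04] [-0.92  0.6   0.66  1.76 -0.44  0.93 -1.12]
45 9.8917 [0.5651 0.2285 0.1146] [ 3.3 -5.   0.2] [-1.34 -0.66  0.04] [-0.87  0.58  0.6   1.76 -0.4   0.92 -0.9 ]
60 10.3 [0.5654 0.2282 0.1146] [ 5.7 -5.1 -1.8] [-1.48 -1.17  0.05] [-0.83  0.57  0.53  1.76 -0.35  0.91 -0.68]
75 10.7083 [0.5657 0.2281 0.1146] [ 7.6 -6.3 -2.6] [-1.53 -1.74  0.03] [-0.78  0.55  0.47  1.76 -0.31  0.9  -0.45]
82 10.9833 [0.5659 0.2281 0.1146] [ 8.7 -6.6 -4.5] [-1.53 -2.02 -0.  ] [-0.76  0.55  0.44  1.76 -0.29  0.9  -0.34]
```

Run:
```python
from rig import robot
from h import *
K=np.array([.566,.2282])
for y in (83.5,85,86,87,88,89,90):
    robot.move_linear((*K,.1145),velocity=.1,frame=down(np.radians(y)));robot.pause(.15)
    s=robot.get_state();r=s['tool_rot'];print(y,np.degrees(np.arctan2(r[1,0],r[0,0])).round(2),s['time'],s['ee_pos'].round(4),s['force'].round(1),s['moment'].round(2))
    if abs(s['moment'][2])>1.2: break
```

```text
83.5 83.41 11.3833 [0.5661 0.228  0.1145] [ 1.2 -4.2  3.4] [-1.08 -0.15  0.02]
85 84.94 11.7833 [0.5661 0.228  0.1145] [ 2.  -5.   2.6] [-1.34 -0.35 -0.16]
86 85.91 12.1833 [0.5661 0.228  0.1146] [ 1.2 -4.   3.3] [-1.25 -0.31 -0.49]
87 86.89 12.5833 [0.5661 0.228  0.1145] [ 2.1 -4.7  1. ] [-1.25 -0.37 -0.64]
88 87.95 12.9833 [0.5661 0.2282 0.1145] [ 3.2 -3.5  2. ] [-1.06 -0.6  -0.63]
89 88.98 13.3833 [0.5661 0.2282 0.1145] [ 4.5 -3.   1.6] [-1.03 -0.68 -0.71]
90 89.99 13.7833 [0.5661 0.2284 0.1145] [ 4.3 -2.3  0.7] [-0.5  -0.99 -0.59]
```

The moment ramps up at about 85° and then levels off, so the knob is at its stop and the fingers are slipping. I'll release, lift, and check.

Run:
```python
from rig import robot
from h import *
import pickle
D=pickle.load(open('cams.pkl','rb'))
robot.gripper_to(.05)
robot.move_linear((.566,.2282,.26),velocity=.2,frame=down(np.radians(85)));robot.pause(.2)
D['E']=robot.camera_info("wrist"); im=robot.grab_frame("wrist"); cv2.imwrite("pics/wE.png",im[:,:,::-1])
robot.move_ptp((.55,-.0,.34),down(np.radians(85))); robot.pause(.2)
D['F']=robot.camera_info("wrist"); im=robot.grab_frame("wrist"); cv2.imwrite("pics/wF.png",im[:,:,::-1])
print(robot.get_state()['time'])
pickle.dump(D,open('cams.pkl','wb'))
```

```text
16.8417
```

View pics/wE.png

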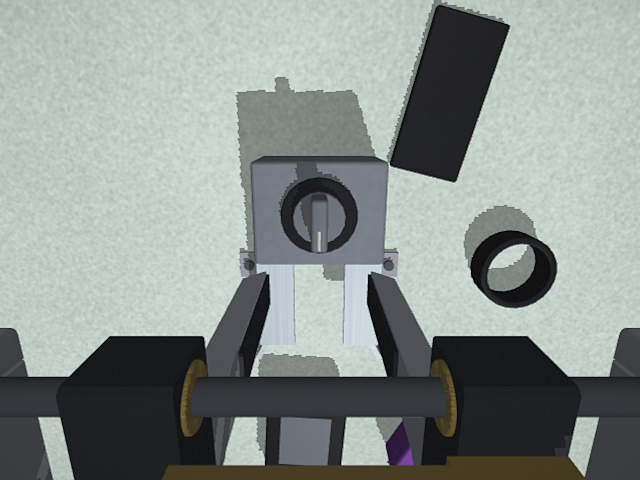

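View pics/wF.png

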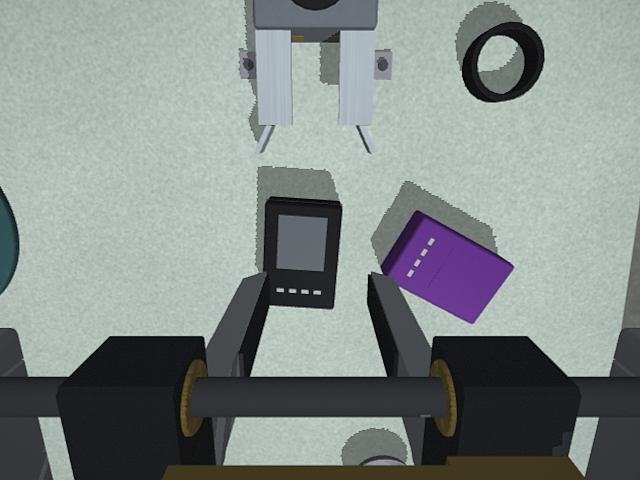

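The knob bar is now aligned with the channel, with its mark pointing at the mouth (319,245). I'll refine the charger and pack geometry from view F.

Run:
```python
import cv2
im=cv2.imread('pics/wF.png')
cv2.imwrite('pics/zF1.png',cv2.resize(im[20:165,235:395],None,fx=4,fy=4,interpolation=cv2.INTER_CUBIC))
cv2.imwrite('pics/zF2.png',cv2.resize(im[185:320,250:360],None,fx=4,fy=4,interpolation=cv2.INTER_CUBIC))
```

```text
(no output)
```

View pics/zF1.png

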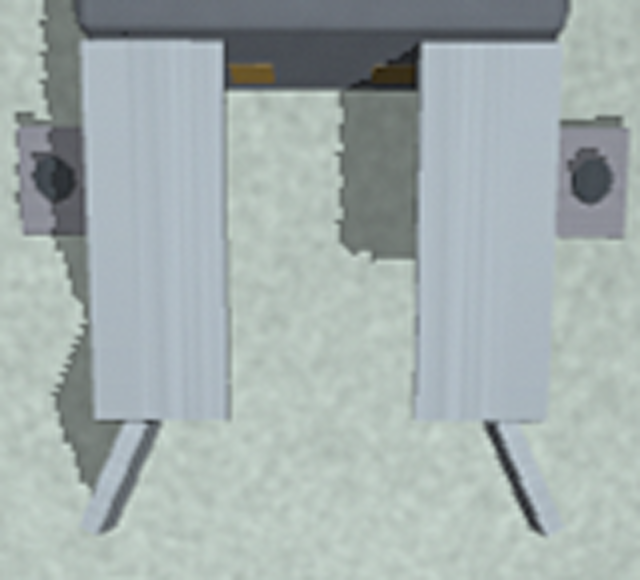

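View pics/zF2.png

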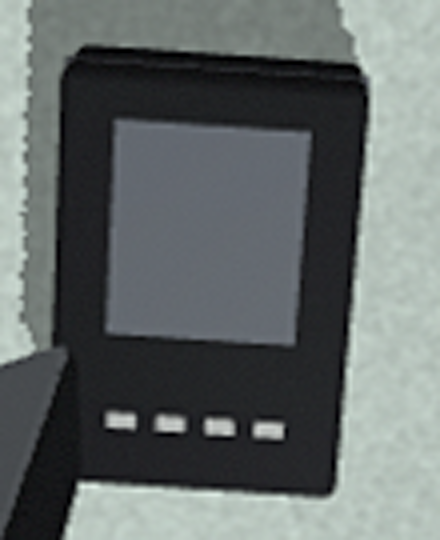

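Run:
```python
import io,contextlib
with contextlib.redirect_stdout(io.StringIO()):
    from m1 import *
F=D['F'];z1=lambda p:zz(p,4,(235,20));z2=lambda p:zz(p,4,(250,185))
print("pack screen tri")
for f,b in zip([(114,120),(311,131),(297,345),(106,333)],[(146,111),(347,143),(312,377),(119,347)]): print(np.round(tri(F,z2(f),B,zP(b))[0],4))
print("lip tri")
for f,a in zip([(95,418),(230,418),(415,418),(546,419)],[(78,503),(155,510),(270,520),(345,526)]): print(np.round(tri(F,z1(f),A,zA(a))[0],4))
lm=[plane(F,z1(p),.062) for p in [(95,418),(230,418),(415,418),(546,419)]]
lf=[plane(F,z1(p),.062) for p in [(80,40),(223,40),(421,42),(560,42)]]
print(np.round(lm,4),np.round(np.mean(lm,0),4),np.round(np.diff(lm,axis=0),4))
for a,b in zip(lf,lm): print(np.degrees(np.arctan2(*(a-b)[1::-1])))
d=lm[3]-lm[0];print('mouth edge yaw+90',np.degrees(np.arctan2(d[1],d[0]))+90)
m=(np.mean(lf,0)-np.mean(lm,0));print('mid axis yaw',np.degrees(np.arctan2(m[1],m[0])))
for nm,zf,cam_,pts in [("B",zP,B,[(97,52),(410,103),(337,548),(50,503)])]:
  for z in (.046,.044):
    pc=np.array([plane(cam_,zf(p),z) for p in pts]);print(z,np.round(pc.mean(0),4))
print("pack F front-top corners",[plane(F,z2(p),.046).round(4) for p in [(63,68),(368,88),(333,495)]])
# offset in charger frame
M=np.mean(lm,0)[:2];t=np.radians(85);ux=np.array([np.cos(t),np.sin(t)]);uy=np.array([-ux[1],ux[0]])
for P in ([.5191,-.0754],): print((P-M)@ux,(P-M)@uy)
from rig import robot
for P,y in [((.43,-.06,.1),-5),((.43,-.06,.03),-5),((.49,-.06,.03),-5),((.53,-.17,.03),85),((.53,-.25,.03),85),((.53,-.25,.1),85),((.55,.03,.03),85)]:
    print(P,y,np.round(robot.ik(P,down(np.radians(y))),2))
```

```text
pack screen tri
[ 0.4971 -0.0171  0.047 ]
[ 0.5572 -0.026   0.0459]
[ 0.5469 -0.0956  0.0466]
[ 0.4865 -0.0865  0.0461]
lip tri
[0.4895 0.0906 0.0621]
[0.5259 0.0873 0.0619]
[0.578  0.0829 0.0636]
[0.6138 0.0795 0.0614]
[[0.4889 0.0905 0.062 ]
 [0.5263 0.0873 0.062 ]
 [0.5777 0.0829 0.062 ]
 [0.614  0.0795 0.062 ]] [0.5517 0.0851 0.062 ] [[ 0.0375 -0.0032  0.    ]
 [ 0.0513 -0.0044  0.    ]
 [ 0.0363 -0.0034  0.    ]]
84.98830713215152
85.11819950413144
84.96929265776059
85.05743617917288
mouth edge yaw+90 84.96325785860436
mid axis yaw 85.03337539178014
0.046 [ 0.5191 -0.0754  0.046 ]
0.044 [ 0.519  -0.0755  0.044 ]
pack F front-top corners [array([4.833e-01, 2.000e-04, 4.600e-02]), array([ 0.5756, -0.014 ,  0.046 ]), array([ 0.5546, -0.1497,  0.046 ])]
-0.1627081273032113 0.018496026826083097
(0.43, -0.06, 0.1) -5 [-0.58  0.34  0.75  2.2  -0.35  0.72 -1.25]
(0.43, -0.06, 0.03) -5 [-0.47  0.48  0.64  2.23 -0.53  0.58 -1.09]
(0.49, -0.06, 0.03) -5 [-0.48  0.58  0.66  2.09 -0.58  0.66 -1.08]
(0.53, -0.17, 0.03) 85 [-0.14  0.62  0.51  1.93 -0.45  0.71  0.55]
(0.53, -0.25, 0.03) 85 [-0.01  0.67  0.53  1.86 -0.48  0.75  0.7 ]
(0.53, -0.25, 0.1) 85 [-0.08  0.57  0.61  1.83 -0.42  0.87  0.65]
(0.55, 0.03, 0.03) 85 [-0.45  0.59  0.44  1.94 -0.38  0.68  0.13]
```

Charger mouth is at (0.5517, 0.0851), yaw 85.0°, and the lips triangulate at 62 mm. The pack top is at 46 mm; the pack is 18.5 mm to the left and 3.8° askew. I'll push its left side with two fingertips held parallel to the channel.

```bash
cat >> h.py <<'E'
M0=np.array([.5517,.0851]); T0=np.radians(85)
def cw(x,y,z):
    ux=np.array([np.cos(T0),np.sin(T0)]);uy=np.array([-ux[1],ux[0]]); return np.array([*(M0+ux*x+uy*y),z])
def wc(P):
    ux=np.array([np.cos(T0),np.sin(T0)]);uy=np.array([-ux[1],ux[0]]); d=np.asarray(P)[:2]-M0; return np.array([d@ux,d@uy])
E
python3 - <<'E'
from rig import robot
from h import *
import pickle
D=pickle.load(open('cams.pkl','rb'))
r=down(T0-np.pi/2)
robot.move_ptp(cw(-.163,.105,.15),r)
robot.gripper_to(.06)
robot.move_linear(cw(-.163,.105,.029),velocity=.12,threshold=10)
robot.move_linear(cw(-.163,.085,.029),velocity=.1)
hit=robot.move_linear(cw(-.163,.0575,.029),velocity=.04,threshold=25)
s=robot.get_state();print(hit,s['time'],wc(s['ee_pos']),s['ee_pos'][2],s['force'])
robot.move_linear(cw(-.163,.085,.029),velocity=.1)
robot.move_linear(cw(-.163,.085,.12),velocity=.15)
robot.move_ptp(cw(-.21,0,.3),down(T0));robot.pause(.2)
D['G']=robot.camera_info("wrist"); im=robot.grab_frame("wrist"); cv2.imwrite("pics/wG.png",im[:,:,::-1])
print(robot.get_state()['time'])
pickle.dump(D,open('cams.pkl','wb'))
E
```

```text
False 20.8333 [-0.16308508  0.0581315 ] 0.028746542363184215 [-4.81391269 -0.38940457  3.31517226]
23.6333
```

View pics/wG.png

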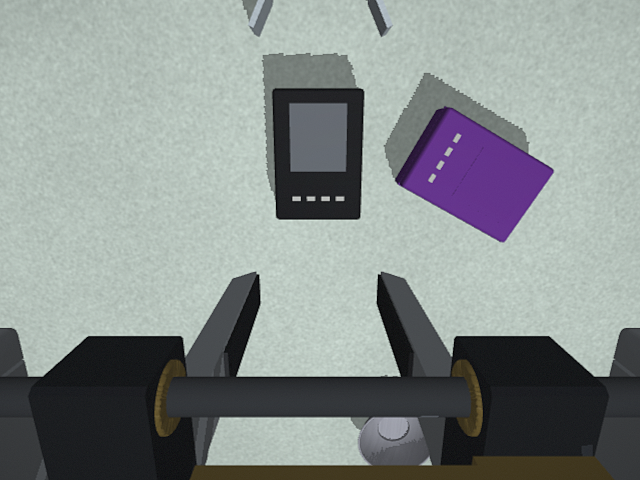

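The pack top now spans about (273,88), (364,88), (361,219) and (276,219), upright in the image and so parallel to the channel. I'll measure it.

```bash
cat > meas.py <<'E'
from h import *
def pack(im,c,box):
    g=im.max(2);m=np.zeros(g.shape,np.uint8);x0,x1,y0,y1=box;m[y0:y1,x0:x1]=(g[y0:y1,x0:x1]<60)
    k=max(cv2.findContours(m,0,1)[0],key=cv2.contourArea);hl=cv2.convexHull(k)
    w=np.array([wc(plane(c,p[0],.046)) for p in hl],np.float32)*1000
    return cv2.minAreaRect(w),w.min(0),w.max(0)
E
python3 - <<'E'
from meas import *;import pickle
D=pickle.load(open('cams.pkl','rb'))
print(pack(cv2.imread('pics/wG.png'),D['G'],(260,380,75,235)))
E
```

```text
(((-159.23291015625, 2.7840957641601562), (94.20071411132812, 137.0725555419922), 89.95587158203125), array([-227.80096 ,  -44.360817], dtype=float32), array([-90.66302,  49.86368], dtype=float32))
```

Run:
```python
from rig import robot
from h import *
from meas import pack
import pickle
D=pickle.load(open('cams.pkl','rb'))
r=down(T0-np.pi/2)
robot.move_ptp(cw(-.160,.085,.12),r)
robot.move_linear(cw(-.160,.085,.029),velocity=.12,threshold=10)
robot.move_linear(cw(-.160,.0545,.029),velocity=.04,threshold=25)
s=robot.get_state();print(s['time'],wc(s['ee_pos']),s['force'])
robot.move_linear(cw(-.160,.085,.029),velocity=.1)
robot.move_linear(cw(-.160,.085,.12),velocity=.15)
robot.move_ptp(cw(-.27,0,.2),down(T0));robot.pause(.2)
D['H']=robot.camera_info("wrist"); im=robot.grab_frame("wrist")[:,:,::-1].copy(); cv2.imwrite("pics/wH.png",im)
print(robot.get_state()['time'])
pickle.dump(D,open('cams.pkl','wb'))
```

```text
26.85 [-0.16001658  0.05519925] [-5.08104765  1.25307699  1.55005603]
29.8167
```

View pics/wH.png

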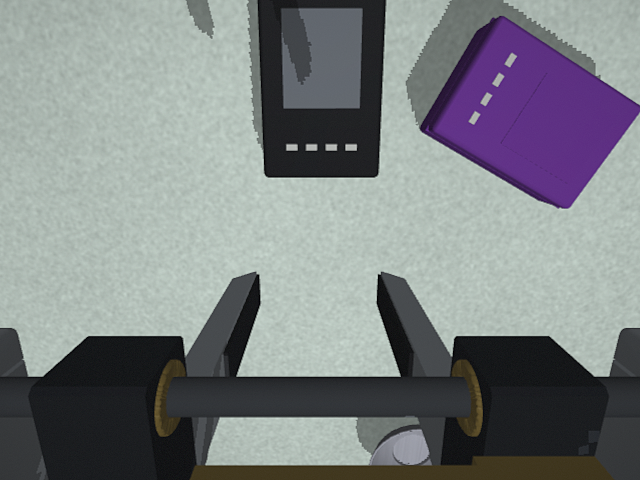

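Run:
```python
from rig import robot
from h import *
import pickle
D=pickle.load(open('cams.pkl','rb'))
print([wc(plane(D['H'],p,.046)).round(4) for p in [(266,177),(379,177)]])
robot.move_linear(cw(-.262,0,.028),velocity=.15,threshold=10)
h1=robot.move_linear(cw(-.245,0,.028),velocity=.1,threshold=15)
h2=robot.move_linear(cw(-.15,0,.028),velocity=.05,threshold=15)
s=robot.get_state();print(h1,h2,s['time'],wc(s['ee_pos']),s['force'])
im=robot.grab_frame("top")[:,:,::-1]; cv2.imwrite("pics/t1.png",cv2.resize(im[180:330,180:400],None,fx=3.6,fy=3.6,interpolation=2))
im=robot.grab_frame("wrist")[:,:,::-1]; cv2.imwrite("pics/wI.png",im)
```

```text
[array([-0.2294,  0.0453]), array([-0.2295, -0.0485])]
False False 33.4833 [-1.50009139e-01 -2.66331890e-05] [-0.84450502 -3.36486848 -0.26402628]
```

View pics/wI.png

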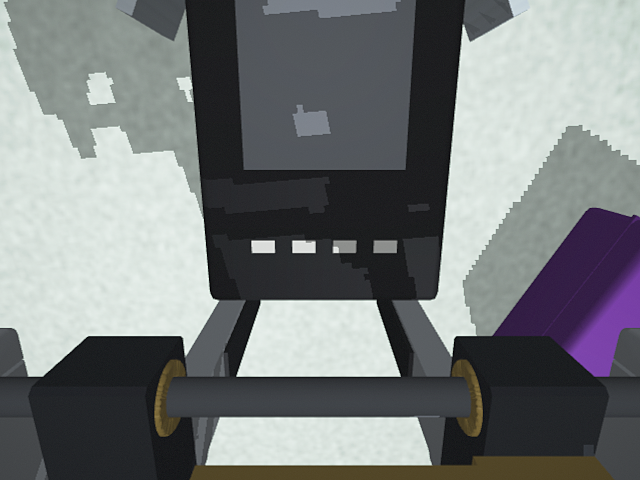

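View pics/t1.png

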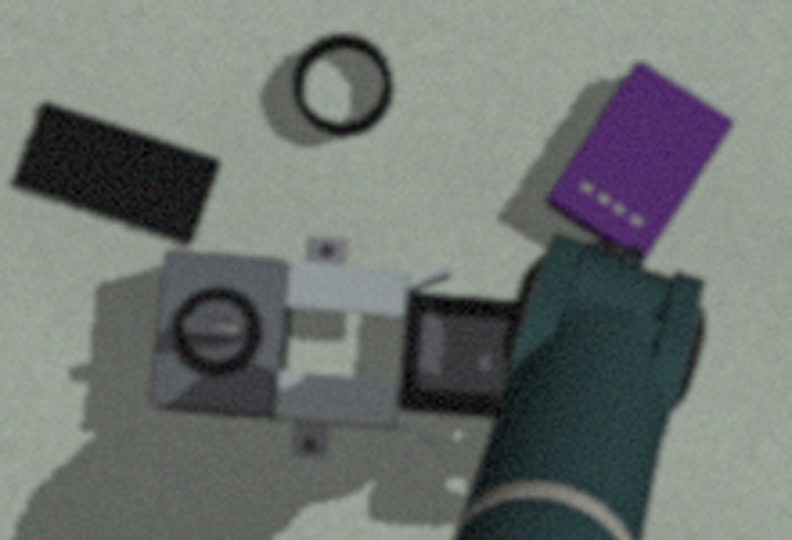

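The pack is straight between the guides with its front at the mouth. I'll push on until it hits the back.

Run:
```python
from rig import robot
from h import *
h=robot.move_linear(cw(-.06,0,.028),velocity=.04,threshold=20)
s=robot.get_state();print(h,s['time'],wc(s['ee_pos']),s['force'])
if not h:
    h=robot.move_linear(cw(-.047,0,.028),velocity=.02,threshold=18)
    s=robot.get_state();print(h,s['time'],wc(s['ee_pos']),s['ee_pos'][2],s['force'],s['moment'])
```

```text
False 35.9833 [-6.01647701e-02  5.56952592e-05] [-0.37237348 -4.51422715  1.35159719]
True 36.425 [-0.05451197  0.00032223] 0.02779171211719238 [0.17693589 0.54777644 0.86062333] [-0.06915755  0.03813331 -0.00100509]
```

Run:
```python
from rig import robot
from h import *
for i in range(3):
    h=robot.move_linear(cw(-.047,0,.028),velocity=.015,threshold=22)
    s=robot.get_state();print(h,s['time'],wc(s['ee_pos']),s['force'])
    robot.pause(.1);s=robot.get_state();print(wc(s['ee_pos']),s['force'])
```

```text
True 36.7583 [-0.05455388  0.00071898] [ 0.392534   -0.73793799  0.31595603]
[-0.0545449   0.00075826] [ 0.24876607 -1.08063139 -0.01611084]
True 37.1917 [-0.05465028  0.00099618] [ 0.29793352 -1.29349535  0.88386813]
[-0.05467411  0.00106223] [ 0.42735987 -1.74728106  1.65189392]
True 37.625 [-0.05473842  0.00125338] [ 1.03284298 -2.12109212  1.84126269]
[-0.05473571  0.00125239] [ 0.60556466 -1.44855634  1.10528267]
```

It stops hard at the same place each time. I'll back off and verify by camera.

Run:
```python
from rig import robot
from h import *
import pickle
D=pickle.load(open('cams.pkl','rb'))
robot.move_linear(cw(-.10,0,.028),velocity=.1)
robot.move_linear(cw(-.10,0,.25),velocity=.2);robot.pause(.2)
D['J']=robot.camera_info("wrist"); im=robot.grab_frame("wrist")[:,:,::-1]; cv2.imwrite("pics/wJ.png",im)
cv2.imwrite('pics/zJ.png',cv2.resize(im[0:270,220:420],None,fx=2.2,fy=2.2,interpolation=cv2.INTER_CUBIC))
cv2.imwrite('pics/zJ2.png',cv2.resize(im[80:250,240:400],None,fx=3.5,fy=3.5,interpolation=cv2.INTER_CUBIC))
pickle.dump(D,open('cams.pkl','wb'));print(robot.get_state()['time'])
```

```text
39.8333
```

View pics/wJ.png

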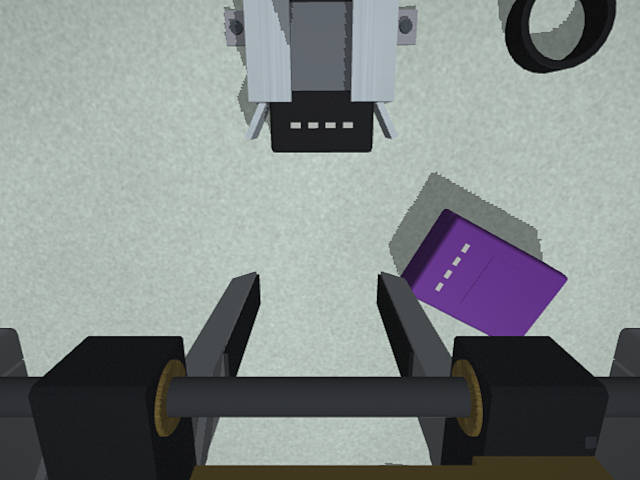

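View pics/zJ2.png

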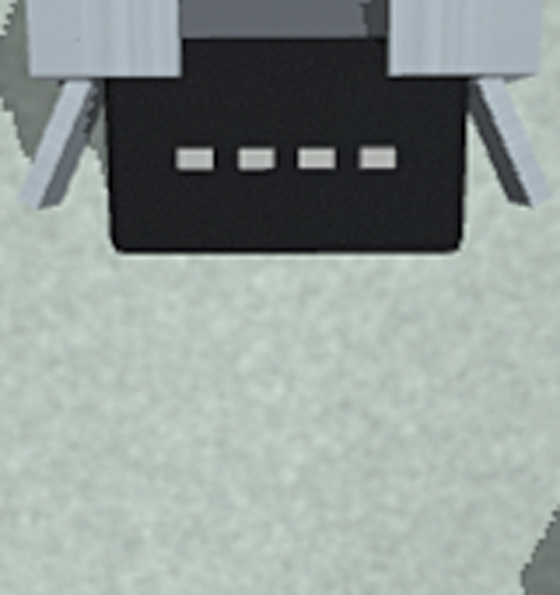

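Run:
```python
from h import *
import pickle
D=pickle.load(open('cams.pkl','rb'));J=D['J']
z=lambda p:(np.array(p)+.5)/3.5-.5+np.array((240,80))
print("rear edge z.046",[wc(plane(J,z(p),.046)).round(4) for p in [(115,250),(285,250),(461,250)]])
print("lip ends",[wc(plane(J,z(p),.062)).round(4) for p in [(30,75),(182,76),(388,76),(540,75)]])
print("pack corners",wc(plane(J,z((461,240)),.046)),wc(plane(J,z((113,240)),.046)))
H=D['H'];
```

```text
rear edge z.046 [array([-0.0438,  0.0459]), array([-0.0441,  0.0002]), array([-0.0444, -0.0471])]
lip ends [array([-0.0001,  0.0633]), array([-0.0006,  0.0256]), array([-0.001 , -0.0255]), array([-0.001 , -0.0632])]
pack corners [-0.04180268 -0.04703578] [-0.04118982  0.04636316]
```

Run:
```python
from rig import robot
from h import *
import pickle
D=pickle.load(open('cams.pkl','rb'))
robot.move_ptp(cw(.06,0,.27),down(T0));robot.pause(.2)
D['L']=robot.camera_info("wrist"); im=robot.grab_frame("wrist")[:,:,::-1]; cv2.imwrite("pics/wL.png",im)
pickle.dump(D,open('cams.pkl','wb'));print(robot.get_state()['time'])
cv2.imwrite('pics/zL.png',cv2.resize(im[120:370,240:400],None,fx=2.4,fy=2.4,interpolation=cv2.INTER_CUBIC))
t=robot.grab_frame("top")[:,:,::-1]; cv2.imwrite("pics/t2.png",cv2.resize(t[180:330,180:400],None,fx=3.6,fy=3.6,interpolation=2))
```

```text
40.7667
```

View pics/zL.png

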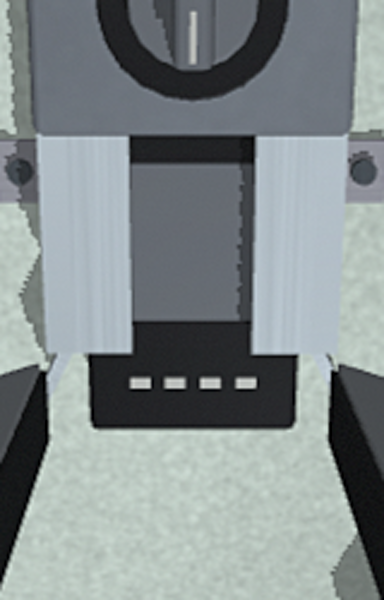

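View pics/wL.png

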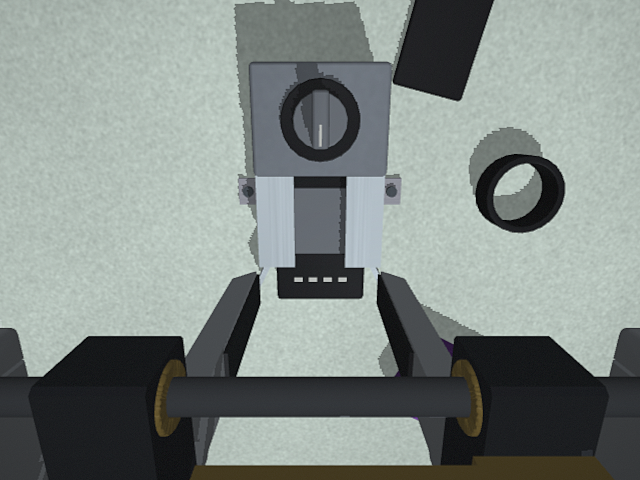

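Run:
```python
from h import *
import pickle
D=pickle.load(open('cams.pkl','rb'));J=D['L']
z=lambda p:(np.array(p)+.5)/2.4-.5+np.array((240,120))
for n,p,h in [("rear",(193,429),.046),("lipL",(90,354),.062),("lipR",(295,354),.062),("screen rear",(193,321),.046),("screen front",(193,163),.046),("housing front",(193,135),.075)]:
    print(n,wc(plane(J,z(p),h)).round(4))
G=D['G']
for n,p in [("scr front",(318,103)),("scr rear",(318,171.5)),("dots",(318,198.7)),("front",(318,88)),("rear",(318,219))]: print('G',n,wc(plane(G,p,.046)).round(4))
print('L dots',wc(plane(J,z((193,383)),.046)))
```

```text
rear [-0.044  -0.0004]
lipL [-0.0009  0.0444]
lipR [-0.0011 -0.0445]
screen rear [ 0.0087 -0.0004]
screen front [ 0.0797 -0.0004]
housing front [ 0.095  -0.0003]
G scr front [-0.1053  0.0022]
G scr rear [-0.1758  0.0023]
G dots [-0.2058  0.0023]
G front [-0.0907  0.0022]
G rear [-0.2289  0.0023]
L dots [-0.02112285 -0.00036824]
```

View pics/t2.png

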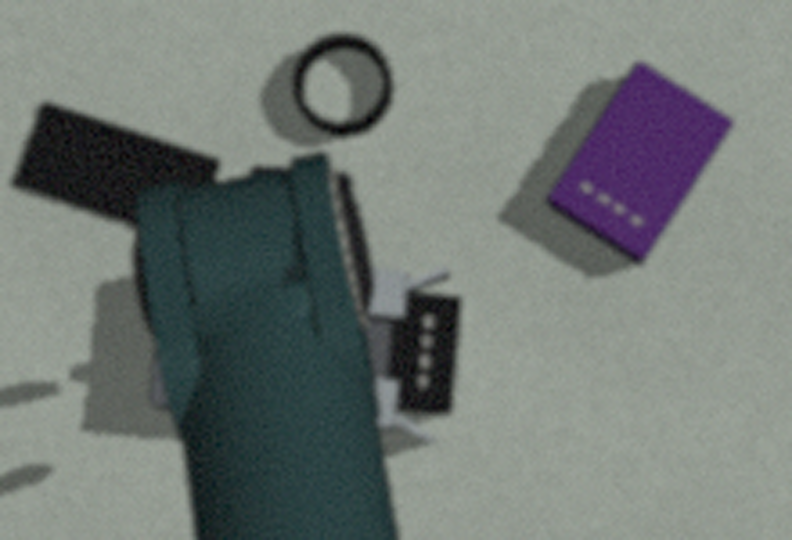

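Run:
```python
import pickle
from h import *
D=pickle.load(open('cams.pkl','rb'))
im=cv2.imread('pics/wL.png')[70:170,260:380]; cv2.imwrite('pics/zL2.png',cv2.resize(im,None,fx=5,fy=5,interpolation=cv2.INTER_CUBIC))
```

```text
(no output)
```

View pics/zL2.png

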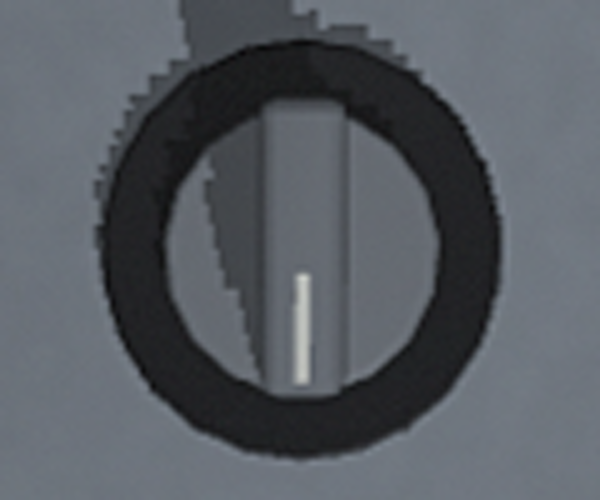

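The knob bar lies along the channel with its mark towards the mouth. The phone, ring and purple pack are where they were, and the pack is home, so I'm handing in.

Run:
```python
from rig import robot
print(robot.get_state()['time'],robot.get_state()['force']); robot.sign_off()
```

```text
40.8167 [ 0.43062353 -0.08814211  0.22964069]
the job is handed in; nothing more can be done
```

I turned the knob to its anticlockwise stop first, then pushed the pack fully home in the channel, and handed the job in at 40.8 s with the arm clear.

- **Knob:** I turned it about 67° anticlockwise, until the resisting moment levelled off and the fingers slipped on the bar. The last picture shows the bar along the channel with the white mark towards the mouth.
- **Pack:** I squared and centred it with two pushes on its side, then slid it flat from behind. It stopped hard at the same place on four pushes. The last view puts its origin at 24.7 to 25.2 mm into the channel, against 25 mm wanted, and square to it.
- **Other things:** the phone, ring and purple pack look unmoved in the overhead view. I did not recheck the bowl and spray can at the end, but nothing went near them.
- **Disagreements:**
  - At the final stop the fingers' pushing face worked out about 9.5 mm ahead of the tool point, against about 7 to 9 mm from the side pushes. I put that down to calibration error of about 2 mm, and relied on the camera check for home.
  - An early height estimate from the pack's front corners came out too low (25 to 28 mm). I dropped it for the screen corners, which gave 46 to 47 mm.

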